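Set the sunken speed knob of the tube heater block

TASK

Two white bench units stand on the lab bench: one carries a rectangular aluminium tube block, the other a round stirring plate. On the unit with the tube block, turn the small black knob down in its well clockwise until the white pointer line points at the raised dark steel rib on the edge of the well, then let go of it. Leave the knob of the other unit as it is.

Things in the scene. Friction and masses are not known exactly. Their poses are not given: they have to be found in the camera images.
- heater_knob (a joint): Angle of the black knob of the unit with the tube block, rad. It grows as the knob turns clockwise seen from above, from 0 to 2.6 (stops); the pointer line points at the steel rib at 1.6. It starts between 0.2 and 0.8. The knob turns with light friction (about 0.04 N m), has no spring and stays where it is left.
- heater_knob_grip (a point): Black knob (disc 36 mm across, 4 thick, under an upright bar grip 36 long, 14 thick, vertical sides) on the floor of a round well 84 mm across, 38 deep. Bar top: 33 above the floor, 5 below the rim. This point: on the knob's vertical axis, 26 above the floor. It turns with the knob: x along the bar to the pointer end (white line on top), y across the bar, z up.
- heater_rib (a point): Dark steel rib, 20 x 9 mm, 5 tall, on the rim of that well, fixed; point: middle of its top, 54 mm horizontally from the knob's axis, on the side away from the robot; x points outward from the axis. The unit is a white housing fixed to the bench, 270 x 170 mm, 78 tall; its tube block (aluminium, 90 x 130, 25 above the rim, caps 43) begins 102 mm from the knob's axis, beyond the rib.
- stirrer_pointer (a point): Pointer end of the top of the knob of the other unit, the one with the round white plate (124 mm across) and a glass beaker on it: 18 mm from that knob's axis. Same housing, well and knob. This knob must not be turned.

How it is judged:
By the outcome, as a careful person would: the job done as asked, in the order asked, and still so for the second after the job is handed in, with the robot touching nothing.
It also fails if it takes over 32 s, if anything falls off the work surface, if the arm or the gripper's body presses on something with over 40 N, if the wrist force passes 120 N, or if a joint passes its speed limit or range.

ROBOT

A 6-joint arm with a two-finger parallel gripper is mounted at the origin on the work surface. World frame = base frame: x ahead of the robot, y to its left, z up, the work surface at z = 0. Lengths are in mm, angles in rad, forces in N, time in s.
With the tool pointing down it reaches from about 275 to 1000 mm from the base axis. Payload 8.4 kg.
Tool frame: the origin (TCP) lies midway between the tips of the shut fingers; the grasp point (between the pads) lies 19 mm behind it; z points along the fingers, y is the line along which they close (so a half turn about z gives the same grasp; the last joint's range is limited). The gripper opens to 85 mm and grips with 20 to 120 N. Pads are 22 mm wide; open, the fingers measure 114 mm over their backs; the gripper's body (76 mm by 85 mm) begins 54 mm behind the grasp point. The pads swing forward as they close: fully open they stand 13 mm farther back than shut.
Start: joints at [1.257, 0.353, 1.633, -0, 1.155, -0.002], TCP at [191.731, 594.867, 231.281] pointing down, gripper open.
Joint ranges: [-2.63, 2.63], [-0.92, 2.1], [0.06, 2.66], [-1.3, 4.44], [0, 2.69], [-3.02, 3.02]. Speed limits (rad/s): [2.22, 2.22, 2.79, 3.14, 3.14, 3.14].

INTERFACE

Orientations are given as [roll, pitch, yaw] about the fixed x, y, z axes, in that order (R = Rz(yaw) Ry(pitch) Rx(roll)).
In Python, from rig import telemetry, optics, r gives the robot as it stands.
- The arm moves only by the tool play_rows, never from a script. Its arguments are lists of equal length, an entry for each row: "dp": the shift along the tool's x, y, z in units of 40 mm (1.0 is 40 mm), a list of three; "rot": the turn, a rotation vector about the tool's x, y, z in units of 6 degrees (1.0 is 6 degrees), a list of three. In form: {"dp": [[tx, ty, tz], ...], "rot": [[ax, ay, az], ...]}. A call has 1 to 5 rows; each row is the pose to reach, as a shift and turn from the pose commanded when the call began, along the tool's axes at that moment; what a row does not reach only later rows make up. A row lasts 1/12 s, in which the tool goes at most 41.7 mm and 7.16 degrees, less where a joint would pass 70% of its speed; a pose out of reach is approached as far as the arm can. A call with a gripper value outside its range is refused whole. "fingers" is the opening, from 0 (shut) to 1 (fully open), set as the call begins (left out, the last holds). The fingers move at their own pace and stop on an object; "grip_force" is the grip in N (left out, the last holds). Time passes only in rows, so rows that repeat a pose let the fingers close. It gives the time, the measured TCP pose, the force, the opening and the grip force at its end, in the units of the state.
- telemetry.sense(): the state, without advancing time (a new reading comes with each control period).
- optics.grab_frame(name): name is "scene" or "side" or "wrist"; returns a dict with "color" (400x640x3 uint8, red, green, blue), "mtx" (3x3 intrinsics, pixels), "D" ([k1, k2, p1, p2, k3] as OpenCV has them; the pictures are not rectified), "R" (3x3) and "t" (3): a world point X has camera coordinates R X + t; the wrist camera has in their place "mount" (4x4, takes a point from camera to tool coordinates, whose origin is the TCP and whose axes are the flange's). Camera axes: x right, y down, z forward; pixel columns grow to the right and rows downward; lengths in mm; the calibration is good to about 2 mm. A picture is of the moment at which its call begins: read the wrist's pose just before it. There is no depth.
- r.sign_off(): hands the job in; it is judged then, once.
The state is a dict: "clock": time; "qpos": joint angles; "qvel": joint speeds; "joint_efforts": joint torques, N m; "eef_pos": TCP position; "tcp_rot": TCP orientation; "contact_force": force on the tool from outside, world axes, zero at the start; "wrist_torque": the same for the moment, N m; "opening": opening from 0.0 (shut) to 1.0 (fully open); "grasp_force": force on a finger pad.
Only numpy, scipy, OpenCV 4.12 (cv2) and the standard library are available. Lean on these libraries where they do the work, as an engineer would, in place of code of your own. Each camera call takes 0.05 s, during which the arm holds its last target. There are 200 camera calls.

## Working session

There is one attempt and no reset: what is moved stays moved. The work goes in short steps, Python scripts to look and compute and a tool call to move; the robot and the scene stay as the last step left them, time stands still between calls to the robot, and variables do not carry over. Pictures are saved under pics/ and viewed, at most 10 in all, crops included, and the job is handed in when it is done.

Besides the shell and the picture viewer there is one more tool, called after "Call:" as name(argument=value, ...) on one line, values as JSON. play_rows: Moves the arm, as the interface text tells. Its arguments: {"type":"object","properties":{"dp":{"type":"array"},"rot":{"type":"array"},"fingers":{"type":"number"},"grip_force":{"type":"number"}},"required":["dp","rot"]}

```bash
mkdir -p pics; cat > h.py <<'E'
import numpy as np,cv2
from rig import telemetry,optics,r
from scipy.spatial.transform import Rotation as Ro
def cam(n):
    s=telemetry.sense(); f=optics.grab_frame(n)
    if n=="wrist":
        T=np.eye(4);T[:3,:3]=Ro.from_euler('xyz',s['tcp_rot']).as_matrix();T[:3,3]=s['eef_pos']
        M=np.linalg.inv(T@np.array(f['mount']));f['R']=M[:3,:3];f['t']=M[:3,3]
    f['R']=np.array(f['R']);f['t']=np.array(f['t']).ravel();f['mtx']=np.array(f['mtx']);f['D']=np.array(f['D'],float)
    return s,f
def plane(f,uv,z):
    p=cv2.undistortPoints(np.array(uv,float).reshape(-1,1,2),f['mtx'],f['D'])[:,0]
    d=np.c_[p,np.ones(len(p))]@f['R']; c=-f['R'].T@f['t']
    return c+d*((z-c[2])/d[:,2])[:,None]
def proj(f,X): return cv2.projectPoints(np.array(X,float).reshape(-1,1,3),cv2.Rodrigues(f['R'])[0],f['t'],f['mtx'],f['D'])[0][:,0]
E
python3 - <<'E'
from h import *
import pickle
for n in["scene","wrist"]:
    s,f=cam(n);pickle.dump((s,f),open(n+"0.pkl","wb"));cv2.imwrite(f"pics/{n}0.png",f['color'][:,:,::-1])
    print(n,-f['R'].T@f['t'])
print(s)
E
```

```text
scene [1200.11947811  120.35408455  773.69874025]
wrist [130.05310028 614.20222119 372.79852868]
{'clock': 0.05, 'qpos': array([ 1.25661396e+00,  3.53608207e-01,  1.63412345e+00,  1.40649119e-05,
        1.15520091e+00, -2.40025751e-03]), 'qvel': array([ 0.0005123 , -0.0022569 , -0.00176821, -0.00098045, -0.00257978,
        0.00048361]), 'joint_efforts': array([-8.85374811e-05, -6.06910157e+01, -3.43162823e+01,  4.44156660e-05,
        3.89022331e-03,  1.25546106e-05]), 'eef_pos': array([191.57352253, 594.42436345, 230.59119755]), 'tcp_rot': array([-3.14025278e+00, -1.60761249e-05,  2.82980485e+00]), 'contact_force': array([ 0.39028441, -0.37752668, -0.31252133]), 'wrist_torque': array([ 0.03860042, -0.04857913, -0.01889528]), 'grasp_force': 0.0, 'opening': 1.0034199891341773}
```

View pics/scene0.png

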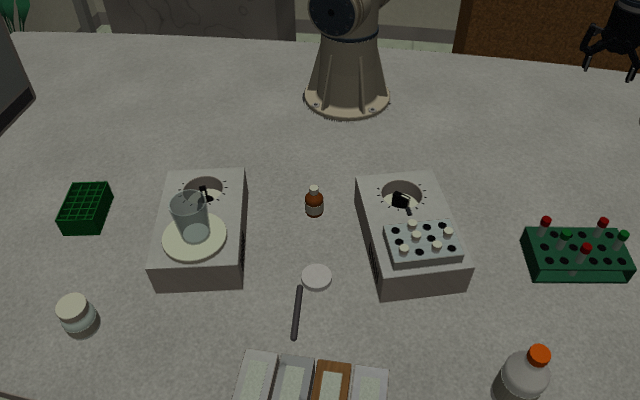

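View pics/wrist0.png

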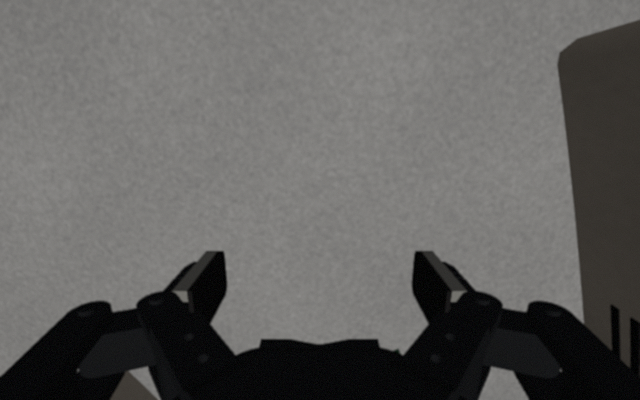

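The scene view shows the tube-block unit with its well around (402,194) and the stirrer unit's well around (205,190). The wrist view shows the bench and the edge of another object at right. Next I'll enlarge the heater well.

```bash
python3 - <<'E'
from h import *
import pickle
s,f=pickle.load(open("scene0.pkl","rb"))
c=f['color'][165:305,345:485,::-1];cv2.imwrite("pics/crop0.png",cv2.resize(c,None,fx=4.2,fy=4.2,interpolation=cv2.INTER_CUBIC))
print(plane(f,[[402,194],[357,178],[431,173],[469,264],[378,273]],78).round())
s,f=pickle.load(open("wrist0.pkl","rb"));print(f['R'].round(2),f['mtx'])
E
```

```text
[[465. 168.  78.]
 [430.  71.  78.]
 [390. 228.  78.]
 [630. 297.  78.]
 [674. 135.  78.]]
[[ 0.31  0.95 -0.  ]
 [ 0.92 -0.3   0.26]
 [ 0.25 -0.08 -0.97]] [[312.52257346   0.         318.98063013]
 [  0.         312.52257346 203.4881785 ]
 [  0.           0.           1.        ]]
```

View pics/crop0.png

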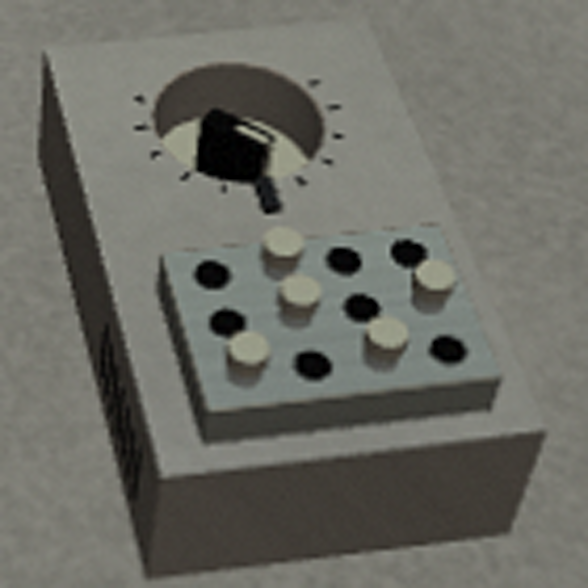

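The crop shows the heater well centred near crop (239,123), which is scene (402,194). The steel rib is at crop (267,195), and the white line points to image right (about +y), so it needs to turn about 1 rad clockwise. The axis comes out near (465,168) and the unit's yaw near 0.26. I'll move over it now.

Call:
play_rows(dp=[[-0.75, -0.62, 0], [-1.5, -1.24, 0], [-2.25, -1.86, 0], [-3, -2.48, 0], [-3.75, -3.1, 0]], rot=[[0, 0, 0], [0, 0, 0], [0, 0, 0], [0, 0, 0], [0, 0, 0]])

```text
clock: 0.52
eef_pos: [296.8, 429.1, 230.9]
tcp_rot: [-3.141, -0.0, 2.83]
contact_force: [0.5, 0.5, 0.0]
opening: 1.004
grasp_force: 0.0
```

Call:
play_rows(dp=[[-0.75, -0.62, 0], [-1.5, -1.24, 0], [-2.25, -1.86, 0], [-3, -2.48, 0], [-3.75, -3.1, 0]], rot=[[0, 0, 0], [0, 0, 0], [0, 0, 0], [0, 0, 0], [0, 0, 0]])

```text
clock: 0.93
eef_pos: [401.7, 265.0, 231.2]
tcp_rot: [-3.142, -0.0, 2.83]
contact_force: [0.9, -0.4, -0.3]
opening: 1.002
grasp_force: 0.0
```

Call:
play_rows(dp=[[-0.75, -0.62, 0], [-1.5, -1.24, 0], [-2.27, -1.85, 0], [-2.27, -1.85, 0], [-2.27, -1.85, 0]], rot=[[0, 0, 1], [0, 0, 2], [0, 0, 3], [0, 0, 4], [0, 0, 5]], fingers=0.45)

```text
clock: 1.35
eef_pos: [465.8, 166.3, 231.0]
tcp_rot: [-3.141, -0.0, 2.297]
contact_force: [-0.1, -0.5, 0.1]
opening: 0.449
grasp_force: 0.0
```

Call:
play_rows(dp=[[0, 0, 0], [0, 0, 0], [0, 0, 0], [0, 0, 0], [0, 0, 0]], rot=[[0, 0, 1], [0, 0, 2], [0, 0, 3], [0, 0, 4], [0, 0, 5]])

```text
clock: 1.77
eef_pos: [464.6, 168.3, 231.0]
tcp_rot: [-3.141, 0.0, 1.777]
contact_force: [0.1, 0.4, -0.6]
opening: 0.447
grasp_force: 0.0
```

Call:
play_rows(dp=[[0, 0, 0], [0, 0, 0], [0, 0, 0], [0, 0, 0], [0, 0, 0]], rot=[[0, 0, 1], [0, 0, 2], [0, 0, 3], [0, 0, 4], [0, 0, 5]])

```text
clock: 2.18
eef_pos: [464.7, 168.4, 231.0]
tcp_rot: [-3.141, 0.0, 1.254]
contact_force: [0.0, 0.4, -0.1]
opening: 0.449
grasp_force: 0.0
```

```bash
python3 - <<'E'
from h import *
import pickle
s,f=cam("wrist");pickle.dump((s,f),open("wrist1.pkl","wb"));cv2.imwrite(f"pics/wrist1.png",f['color'][:,:,::-1])
for k in['clock','eef_pos','tcp_rot','qpos','contact_force','opening']:print(k,s[k])
print(proj(f,[[465,168,78],[465,168,73],[517,182,83]]))
E
```

```text
clock 2.1833
eef_pos [464.6673614  168.41034103 231.01366001]
tcp_rot [-3.14113290e+00  3.46120374e-04  1.25376744e+00]
qpos [3.44665446e-01 1.49015013e-01 1.90651384e+00 1.06520392e-05
 1.08663921e+00 6.61689454e-01]
contact_force [ 0.0364163   0.37220462 -0.0815158 ]
opening 0.449182436028006
[[318.01715957 189.41228987]
 [318.03307703 188.29891768]
 [366.46972954 159.5310158 ]]
```

View pics/wrist1.png

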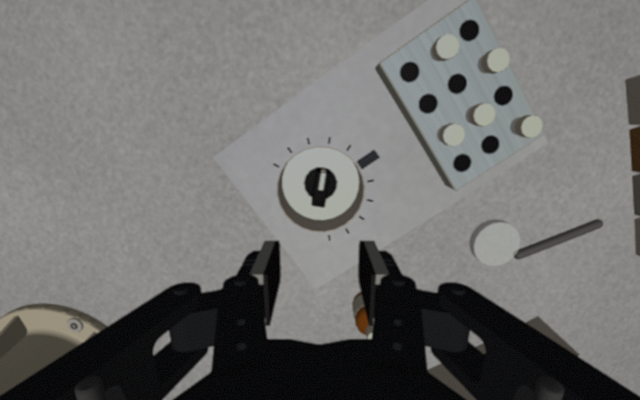

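The wrist view shows the well near (320,188), the black knob at (320,184) with its white line pointing up the image, and the rib at (368,159). Now measure with masks.

```bash
cat > m.py <<'E'
from h import *
def measure(f,box,verbose=True):
    g=cv2.cvtColor(f['color'],cv2.COLOR_RGB2GRAY); x0,y0,x1,y1=box
    S=8; c=cv2.resize(g[y0:y1,x0:x1],None,fx=S,fy=S,interpolation=cv2.INTER_CUBIC)
    up=lambda p:(np.asarray(p,float)+.5)/S-.5+[x0,y0]
    out=[]
    for cn in cv2.findContours((c<75).astype(np.uint8),cv2.RETR_CCOMP,cv2.CHAIN_APPROX_NONE)[0]:
        a=cv2.contourArea(cn)/S**2
        if a<6: continue
        (cx,cy),(w,h),an=cv2.minAreaRect(cn); out.append((a,up([cx,cy]),w/S,h/S,up(cv2.boxPoints(((cx,cy),(w,h),an)))))
    return g,c,up,out
E
python3 - <<'E'
from m import *
import pickle
s,f=pickle.load(open("wrist1.pkl","rb"))
g,c,up,o=measure(f,(265,130,390,240))
for a,p,w,h,b in o: print(round(a,1),p.round(1),round(w,1),round(h,1),plane(f,[p],78)[0].round(1))
v=f['color'][130:240,265:390,::-1];cv2.imwrite("pics/c1.png",cv2.resize(v,None,fx=5.4,fy=5.4,interpolation=cv2.INTER_CUBIC))
print(np.c_[g[168:212,322],g[168:212,320]].T); print(g[184,270:370])
E
```

```text
801.3 [320.6 203. ] 53.3 83.9 [463.1 154.3  78. ]
851.1 [318.3 185.6] 31.2 37.9 [466.5 171.5  78. ]
128.9 [321.9 179.6] 6.8 22.0 [471.5 176.   78. ]
167.5 [367.7 158.9] 8.8 20.5 [518.8 181.3  78. ]
[[ 78  69  91 111 114 145 165 168 168 171 171 171 171 171 170 166 165 163
  163 159 153 134  92  41  22  19  19  18  20  13  21  19  19  18  17  16
   13  19  55 112 158 171 170 169]
 [ 46  26  36  47  53  77  97 107 116 127 133 136 142 147 155 158 164 165
  164 167 169 152  99  38  17  22  14  20  21  20  20  19  18  19  19  17
   15  25  73 130 164 170 168 169]]
[151 150 152 154 152 151 143 119  89  65  64  93 136 162 170 170 170 169
 167 170 169 169 169 169 169 168 170 168 170 170 171 169 167 149 108  57
  27  23  21  23  23  22  20  15  18  17  21  36  81 132 164 172 165 139
  93  48  22  16  14  20  21  23  22  22  22  45  97 141 166 170 169 168
 169 169 168 170 168 169 169 168 170 169 169 169 169 170 171 163 140 101
  70  64  80 112 135 146 149 149 149 149]
```

View pics/c1.png

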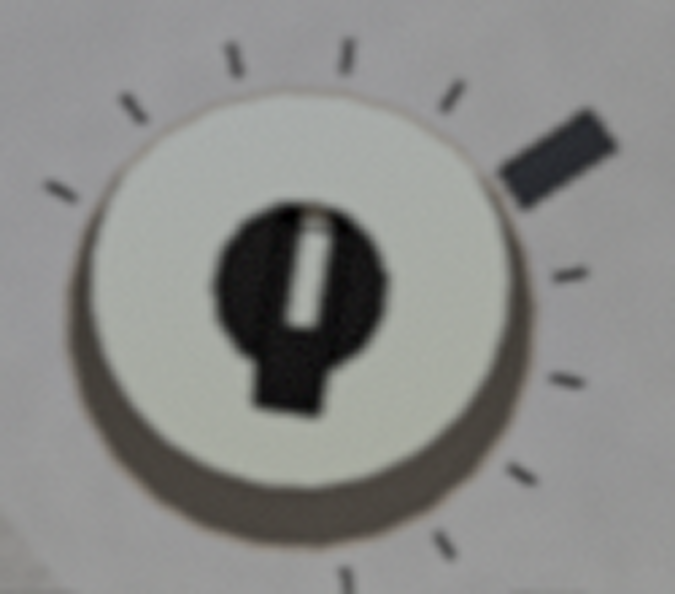

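The crop shows the bar's pointer end at crop (315,207), its tail end at (290,408), the disc centre at (300,287), and the rib from (512,190) to (602,130).

```bash
python3 - <<'E'
from m import *
import pickle
s,f=pickle.load(open("wrist1.pkl","rb"))
P=lambda x,y:[(x+.5)/5.4-.5+265,(y+.5)/5.4-.5+130]
a=plane(f,[P(315,207),P(290,411),P(317,230),P(303,327)],73); d=plane(f,[P(300,287)],44)[0]; rb=plane(f,[P(512,190),P(602,130)],83)
# rim ellipse points: left, right, bottom, top
rim=plane(f,[P(67,320),P(534,320),P(300,547),P(300,90),P(500,158)],78)
c,R=cv2.minEnclosingCircle(rim[:,:2].astype(np.float32))
print("bar mid",(a[0]+a[1])/2,"len",np.linalg.norm(a[0]-a[1]),"disc",d,"rim",c,R)
an=lambda v:np.arctan2(v[1],v[0])
r_=rb.mean(0);ax=(a[0]+a[1])[:2]/2
print("ptr ang",an(a[0]-a[1]),an(a[2]-a[3]),"rib dir",an(rb[1]-rb[0]),an(r_[:2]-d[:2]),an(r_[:2]-ax),np.linalg.norm(r_[:2]-d[:2]),r_)
E
```

```text
bar mid [467.74257588 168.35149323  73.        ] len 38.15746834774636 disc [466.97890143 167.04337636  44.        ] rim (469.0768127441406, 167.7247772216797) 43.63996124267578
ptr ang 1.134986887028395 1.114485532902503 rib dir 0.28263898892080636 0.2824470132795918 0.2624618986730688 53.30207372488874 [518.16895061 181.89901259  83.        ]
```

Call:
play_rows(dp=[[0.01, 0.07, 0], [0.01, 0.07, 0.8], [0.01, 0.07, 1.6], [0.01, 0.07, 2.4], [0.01, 0.07, 3.2]], rot=[[0, 0, 1], [0, 0, 1.23], [0, 0, 1.23], [0, 0, 1.23], [0, 0, 1.23]], fingers=0.4)

```text
clock: 2.65
eef_pos: [467.6, 168.0, 102.1]
tcp_rot: [3.141, -0.0, 1.133]
contact_force: [0.4, 0.4, 0.8]
opening: 0.402
grasp_force: 0.0
```

```bash
python3 - <<'E'
from h import *
import pickle
s,f=cam("wrist");pickle.dump((s,f),open("wrist2.pkl","wb"));cv2.imwrite(f"pics/wrist2.png",f['color'][:,:,::-1])
for k in['clock','eef_pos','tcp_rot','contact_force','opening']:print(k,s[k])
print(proj(f,[[467.5,168,73]]))
E
```

```text
clock 2.65
eef_pos [467.62164357 167.99558501 102.1219393 ]
tcp_rot [ 3.14108432e+00 -4.87358699e-04  1.13286218e+00]
contact_force [0.37702515 0.39045544 0.762148  ]
opening 0.40186020687095453
[[316.30275139 235.72741096]]
```

View pics/wrist2.png

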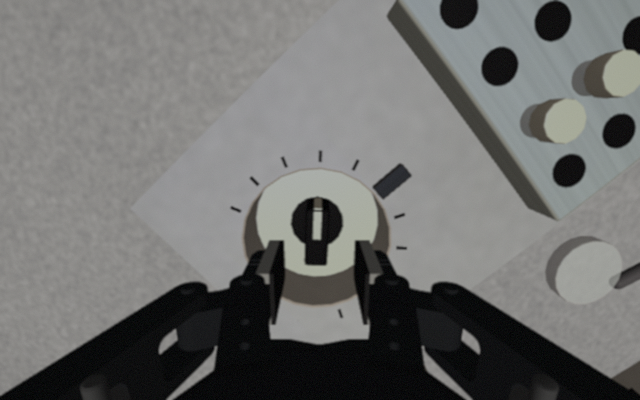

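The white line is upright in the image at column 317, the bar sits centred between the fingers (274 and 362), and both fingers will fit inside the well. Descend, then grip.

Call:
play_rows(dp=[[0, 0, 0.4], [0, 0, 0.8], [0, 0, 1.15], [0, 0, 1.3], [0, 0, 1.3]], rot=[[0, 0, 0], [0, 0, 0], [0, 0, 0], [0, 0, 0], [0, 0, 0]])

```text
clock: 3.12
eef_pos: [467.0, 167.8, 50.7]
tcp_rot: [-3.14, 0.001, 1.131]
contact_force: [-0.1, 0.2, 0.5]
opening: 0.403
grasp_force: 0.0
```

Call:
play_rows(dp=[[0, 0, 0], [0, 0, 0], [0, 0, 0], [0, 0, 0], [0, 0, 0]], rot=[[0, 0, 0], [0, 0, 0], [0, 0, 0], [0, 0, 0], [0, 0, 0]], fingers=0.0, grip_force=25)

```text
clock: 3.53
eef_pos: [466.4, 168.6, 52.3]
tcp_rot: [-3.139, 0.0, 1.13]
contact_force: [-7.5, 5.5, 4.2]
opening: 0.156
grasp_force: 25.2
```

Call:
play_rows(dp=[[0, -0.02, 0], [0, -0.02, 0], [0, -0.02, 0], [0, -0.02, 0], [0, -0.02, 0]], rot=[[0, 0, 0.8], [0, 0, 1.6], [0, 0, 2.4], [0, 0, 3.2], [0, 0, 4]])

```text
clock: 3.95
eef_pos: [466.9, 168.2, 52.3]
tcp_rot: [3.141, -0.0, 0.708]
contact_force: [-1.8, -2.2, -0.3]
opening: 0.16
grasp_force: 24.8
```

Call:
play_rows(dp=[[0, 0, 0], [0, 0, 0], [0, 0, 0], [0, 0, 0], [0, 0, 0]], rot=[[0, 0, 1], [0, 0, 2], [0, 0, 3], [0, 0, 4], [0, 0, 4.25]])

```text
clock: 4.37
eef_pos: [467.2, 167.5, 52.3]
tcp_rot: [3.14, -0.0, 0.261]
contact_force: [1.2, -6.7, -0.3]
opening: 0.16
grasp_force: 24.9
```

Call:
play_rows(dp=[[0, 0, 0], [0, 0, 0], [0, 0, 0]], rot=[[0, 0, 0], [0, 0, 0], [0, 0, 0]])

```text
clock: 4.62
eef_pos: [467.2, 167.5, 52.3]
tcp_rot: [3.14, -0.0, 0.267]
contact_force: [-0.2, -7.5, -0.1]
opening: 0.157
grasp_force: 24.9
```

```bash
python3 - <<'E'
from h import *
import pickle
s,f=cam("wrist");pickle.dump((s,f),open("wrist3.pkl","wb"));v=f['color'][120:320,200:440,::-1];cv2.imwrite(f"pics/c3.png",cv2.resize(v,None,fx=3,fy=3,interpolation=cv2.INTER_CUBIC))
for k in['clock','eef_pos','tcp_rot','contact_force','wrist_torque','opening']:print(k,s[k])
E
```

```text
clock 4.6167
eef_pos [467.249559   167.54668419  52.31242169]
tcp_rot [ 3.14034611e+00 -3.79867096e-04  2.67303975e-01]
contact_force [-0.18819436 -7.48153281 -0.06433454]
wrist_torque [-1.35049978 -0.10862458 -0.04427884]
opening 0.1566721032591279
```

View pics/c3.png

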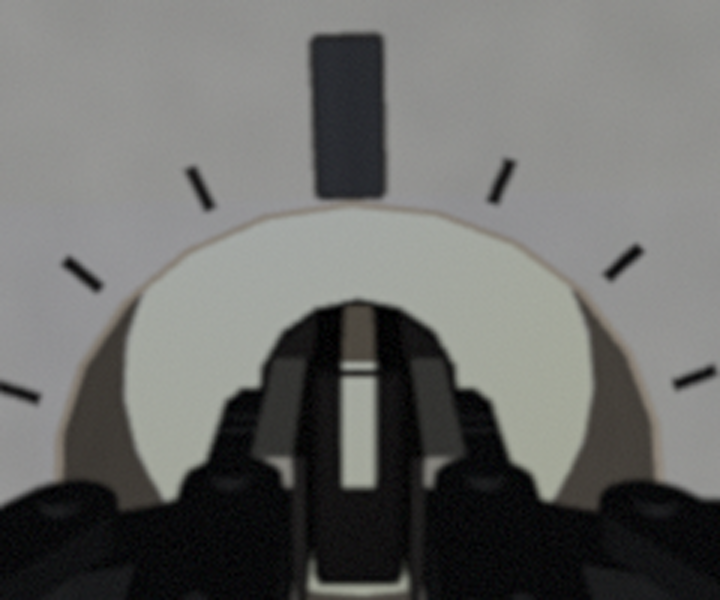

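The bar is upright in the grip with its white line at crop columns 340–377. The rib is at (348,115), so the pointer is nearly on it; I'll compute the remainder.

```bash
python3 - <<'E'
from m import *
import pickle
s,f=pickle.load(open("wrist3.pkl","rb"))
P=lambda x,y:[(x+.5)/3-.5+200,(y+.5)/3-.5+120]
g=cv2.cvtColor(f['color'],cv2.COLOR_RGB2GRAY)
L=plane(f,[P(359.5,378),P(359,488)],73); bar=plane(f,[P(358,364),P(360,580)],73)
rb=plane(f,[P(347.5,35),P(350.5,197)],83); rc=plane(f,[P(311,36),P(384,35),P(317,197),P(385,195)],83)
an=lambda v:np.arctan2(v[1],v[0])
print("line",an(L[0]-L[1]),L,"bar",an(bar[0]-bar[1]),bar)
r_=rc.mean(0); print("rib",r_,np.linalg.norm(rb[0]-rb[1]),an(rb[0]-rb[1]))
for ax in [(467.2,167.5),(466.5,168.5),bar.mean(0)[:2],(467,167)]: print(ax,an(r_[:2]-np.array(ax)),np.linalg.norm(r_[:2]-np.array(ax)))
E
```

```text
line 0.26281209115265947 [[482.86602003 170.56868868  73.        ]
 [466.32060099 166.11739353  73.        ]] bar 0.27521491534508363 [[484.83077843 171.32214213  73.        ]
 [451.53862223 161.9210813   73.        ]]
rib [518.6899617 181.6634595  83.       ] 19.223165018086295 0.28273646247962064
(467.2, 167.5) 0.26843337770394327 53.402431978854615
(466.5, 168.5) 0.2470689149877443 53.82442539080837
[468.18470033 166.62161172] 0.2894623407514994 52.6976148513947
(467, 167) 0.27641881135074137 53.72959319996932
```

Call:
play_rows(dp=[[0, 0.02, 0], [0, 0.02, 0], [0, 0.02, 0], [0, 0.02, 0]], rot=[[0, 0, -0.1], [0, 0, -0.1], [0, 0, -0.1], [0, 0, -0.1]])

```text
clock: 5.0
eef_pos: [467.3, 167.5, 52.3]
tcp_rot: [3.141, -0.0, 0.277]
contact_force: [-2.0, -3.0, 8.2]
opening: 0.161
grasp_force: 26.0
```

Call:
play_rows(dp=[[0, 0, 0], [0, 0, 0], [0, 0, 0], [0, 0, 0], [0, 0, 0]], rot=[[0, 0, 0], [0, 0, 0], [0, 0, 0], [0, 0, 0], [0, 0, 0]], fingers=0.4)

```text
clock: 5.42
eef_pos: [467.3, 167.7, 51.3]
tcp_rot: [-3.142, -0.0, 0.277]
contact_force: [-0.1, -0.5, 0.1]
opening: 0.399
grasp_force: 0.0
```

Call:
play_rows(dp=[[0, 0, -0.5], [0, 0, -1.2], [0, 0, -2], [0, 0, -2.8], [0, 0, -3.2]], rot=[[0, 0, 0], [0, 0, 0], [0, 0, 0], [0, 0, 0], [0, 0, 0]])

```text
clock: 5.83
eef_pos: [468.5, 168.1, 182.8]
tcp_rot: [-3.141, -0.004, 0.277]
contact_force: [0.7, -0.3, 0.0]
opening: 0.401
grasp_force: 0.0
```

Call:
play_rows(dp=[[0, 0, 0], [0, 0, 0]], rot=[[0, 0, 0], [0, 0, 0]])

```text
clock: 6.0
eef_pos: [467.7, 167.8, 180.0]
tcp_rot: [-3.141, -0.002, 0.277]
contact_force: [0.2, -0.6, 0.1]
opening: 0.402
grasp_force: 0.0
```

```bash
python3 - <<'E'
from h import *
import pickle
s,f=cam("wrist");pickle.dump((s,f),open("wrist4.pkl","wb"));v=f['color'][120:270,230:410,::-1];cv2.imwrite(f"pics/c4.png",cv2.resize(v,None,fx=4,fy=4,interpolation=cv2.INTER_CUBIC))
for k in['clock','eef_pos','tcp_rot','contact_force','opening']:print(k,s[k])
E
```

```text
clock 6.0
eef_pos [467.6734794  167.78186936 179.96426417]
tcp_rot [-3.14145232e+00 -2.13676374e-03  2.76750630e-01]
contact_force [ 0.15576831 -0.58627765  0.07073647]
opening 0.40161014787551585
```

View pics/c4.png

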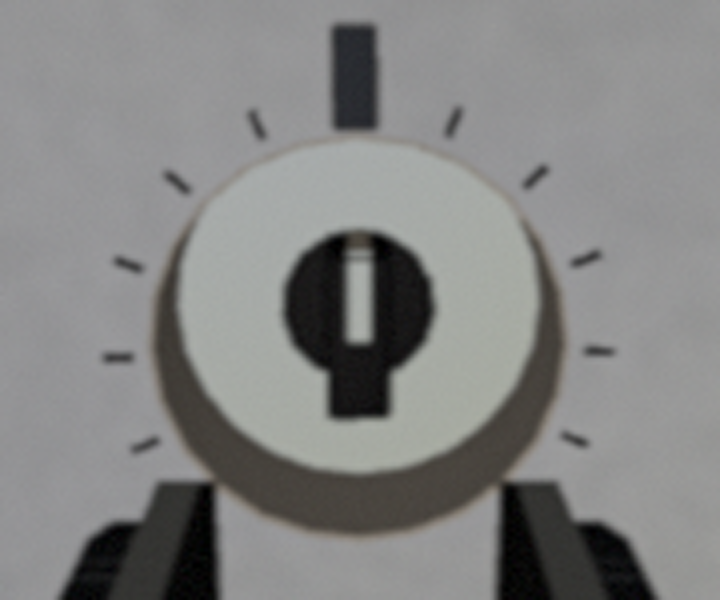

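The pointer line (column 358) points at the rib (column 355), within about 1°. The knob is free and the gripper is well clear, so I'm handing in.

```bash
python3 -c "
from rig import r
print(r.sign_off())"
```

```text
the job is handed in; nothing more can be done
None
```

I turned the tube-block unit's knob clockwise until its white pointer lined up with the steel rib, to within about 1° in the last wrist picture. I then released it, raised the gripper clear and handed the job in at about 6 s. The other unit's knob was not touched.

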